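# Sort the delivered medicines at an aid post

## Robot

A 7-joint arm with a two-finger parallel gripper is mounted at the origin on the work surface. World frame = base frame: x ahead of the robot, y to its left, z up, the work surface at z = 0. Lengths are in m, angles in rad, forces in N, time in s.
With the tool pointing down it reaches from about 0.4 to 0.875 m from the base axis. Payload 4.4 kg.
Tool frame: the origin (TCP) lies between the finger pads; the fingertips stand 14 mm ahead of it and the grasp point (between the pads) lies 5 mm behind it (arm.tip_extent is the distance from the TCP to the fingertips, in m); y points along the fingers, z is the direction in which the jaws open and shut, and the axes are right-handed (so a half turn about y gives the same grasp; the last joint's range is limited). The gripper opens to 85 mm and grips with 20 to 120 N. Pads are 22 mm wide; open, the fingers measure 114 mm over their backs; the gripper's body (76 mm by 85 mm) begins 54 mm behind the grasp point. The pads swing forward as they close: fully open they stand 13 mm farther back than shut.
Start: joints at [1.256, 0.628, 0.038, 1.517, -0.027, 0.996, -0.02], TCP at [0.16, -0.63, 0.245] pointing down, gripper open.
Joint ranges: [-3.06, 3.06], [-0.37, 2.12], [-1.25, 1.32], [0.18, 2.47], [-1.1, 4.24], [0.23, 1.98], [-2.94, 2.94]. Speed limits (rad/s): [2.57, 2.57, 3.14, 3.14, 3.14, 3.14, 3.14].

## Interface

Orientations are given as a rotation vector (axis times angle).
In Python, from station import arm gives the robot as it stands.
- The arm moves only by the shell command python3 -m handwheel 'ROWS' [FORCE]. ROWS is JSON, a list of rows, each an object with "fingers": the finger opening in cm, from 0 to 8.54; "dp": the shift along the tool's x, y, z in cm, a list of three; "dr": the turn, a rotation vector about the tool's x, y, z in degrees, a list of three. A call has 1 to 20 rows; each row is the pose to reach, as a shift and turn from the pose commanded when the call began, along the tool's axes at that moment; what a row does not reach only later rows make up. A row lasts 1/12 s, in which the tool goes at most 41.7 mm and 7.16 degrees, less where a joint would pass 70% of its speed; a pose out of reach is approached as far as the arm can. A call with a gripper value outside its range is refused whole. The fingers move at their own pace and stop on an object; FORCE is the grip in N (left out, the last holds). Time passes only in rows, so rows that repeat a pose let the fingers close. It gives the time, the measured TCP pose, the force and the opening at its end, in the units of the state.
- arm.get_obs(): the state, without advancing time (a new reading comes with each control period).
- arm.capture(name): name is "scene" or "top"; returns the picture (480x640x3 uint8, red, green, blue); there is no depth.
- arm.get_calibration(name): a dict with "camera_matrix" (3x3 intrinsics, pixels), "eye" and "rotation" of the camera in the world. Camera axes: x right, y down, z forward; pixel columns grow to the right and rows downward; lengths in m; the calibration is good to about 2 mm. A picture is of the moment at which its call begins. get_calibration takes no time and is no camera call.
- arm.hand_in(): hands the job in, once; it reports no verdict.
Trained networks look in the newest picture that a camera, given by its name, has taken for a name from the list of things; names that differ only in an ending like _2 or _b are one class to them, and where a whole thing is asked for, a point or a joint stands for the part that bears it (a point fixed in the world has none). Each returns a list of dicts, best first, with "confidence" (0 to 1); they miss things now and then, are a little off and sometimes report something else, mostly with a low value. They report only what shows in the picture. A call takes as long as a camera call. They do not tell look-alikes from the thing itself.
- arm.find_in(camera, target): "pixel" ([row, column] in pixels, amid what is visible of it).
- arm.trace(camera, target): "region" (480x640 bool, what is visible of it) and "pixel" ([row, column] in pixels, amid what is visible of it).
- arm.landmark_of(camera, target): "pixel" ([row, column] in pixels: a listed point, or the origin of a listed thing).
The state is a dict: "time": time; "joint_pos": joint angles; "dq": joint speeds; "joint_torque": joint torques, N m; "ee_pos": TCP position; "tool_rot": TCP orientation; "wrist_force": force on the tool from outside, world axes, zero at the start; "wrist_torque": the same for the moment, N m; "gripper_width": finger opening in m.
Only numpy, scipy, OpenCV 4.12 (cv2) and the standard library are available. Lean on these libraries where they do the work, as an engineer would, in place of code of your own. Each camera call takes 0.05 s, during which the arm holds its last target. There are 200 camera calls.

## Task

Sort the mixed medical supplies on the bench: stand one medicine bottle upright in each bay of the blue rack, lay the syringe in the green tray, and put the two cartons in the yellow tray, the large one flat on the tray floor and the small one flat on top of it, centred and lying the same way. Do not let a bottle tip over, and leave the hand-gel bottle and the glove box where they are.

Things in the scene. Friction and masses are not known exactly. Their poses are not given: they have to be found in the camera images.
- large_carton: the larger medicine carton, white with a green band round one end, a closed box 100 (its x) x 50 (its y) x 34 mm (z, up), 60 to 130 g, loose, lying flat. Origin: centre of its underside.
- small_carton: the smaller medicine carton, white with a red band round one end, a closed box 80 (its x) x 40 (its y) x 28 mm (z, up), 40 to 90 g, loose, lying flat. Origin: centre of its underside.
- amber_bottle: brown glass medicine bottle with a white cap and a paper label, loose, standing upright; round body 36 mm in diameter up to 56 mm height, a short shoulder, then the cap 26 mm in diameter from 62 to 80 mm height; 60 to 130 g. Origin: centre of its underside; z is up along its axis.
- green_bottle: green glass medicine bottle with a black cap and a paper label, otherwise the same as the brown one: body 36 mm in diameter up to 56 mm, cap 26 mm in diameter, 80 mm tall in all; loose, standing upright. Origin: centre of its underside; z is up along its axis.
- syringe: white plastic syringe with a blue plunger, rigid, loose, lying along its x; barrel 22 mm thick from x = -45 to +45 mm, nozzle on to x = +57; finger flange 40 mm wide (y) at x = -45; plunger back to a thumb plate 24 mm wide at x = -79: 136 mm long in all, 22 mm high. Flange and plate are flat underneath, so it does not roll. 35 to 70 g. Origin: underside of the barrel at its mid-length.
- carton_tray: yellow open tray fixed to the bench, outside 120 (its x) x 135 (its y, the long side) x 18 mm high; walls and floor 5 mm thick, so inside 110 x 125 mm, the inner floor 5 mm above the bench. Origin: centre of its underside, on the bench; z up.
- syringe_tray: green open tray fixed to the bench, outside 100 (its x) x 170 (its y, the long side) x 18 mm high; walls and floor 5 mm thick, so inside 90 x 160 mm, the inner floor 5 mm above the bench. Origin: centre of its underside, on the bench; z up.
- bottle_rack: blue rack fixed to the bench with two equal open bays side by side along its y, outside 66 (its x) x 127 (its y) x 25 mm high; walls, middle divider and floor 5 mm thick; each bay is 56 x 56 mm inside, its floor 5 mm above the bench, its centre at y = +30.5 or -30.5 mm, x = 0. Origin: centre of its underside, on the bench; z up.
- gel_bottle: bystander: pale hand-gel pump bottle with a green label, 64 mm in diameter, 182 mm tall, loose, upright to one side of the trays. Origin: centre of its underside.
- glove_box: bystander: blue box of gloves with white markings, 120 x 100 x 70 mm high, loose, to the other side of the trays. Origin: centre of its underside.
Mind the look-alikes: they are no part of the job. What is shaped like the large_carton but pink is not meant.

How it is judged:
By the outcome, as a careful person would: the job done as asked, in the order asked, and still so for the second after the job is handed in, with the robot touching nothing.
It also fails if it takes over 125 s, if anything falls off the work surface, if the arm or the gripper's body presses on something with over 40 N, if the wrist force passes 120 N, or if a joint passes its speed limit or range.

## Working session

There is one attempt and no reset: what is moved stays moved. The work goes in short steps, Python scripts to look and compute and a shell command to move; the robot and the scene stay as the last step left them, time stands still between calls to the robot, and variables do not carry over. Pictures are saved under pics/ and viewed, about 12 in all and at most 16, crops included, and the job is handed in when it is done.

```bash
ls; mkdir -p pics; python3 - <<'E'
from station import arm
import cv2,numpy as np
for n in("scene","top"):
    im=arm.capture(n); cv2.imwrite(f"pics/{n}0.png",im[...,::-1])
    c=arm.get_calibration(n); print(n,np.round(c["camera_matrix"],1).tolist(),np.round(c["eye"],3),np.round(c["rotation"],3).tolist())
o=arm.get_obs(); print(o["time"],o["ee_pos"],o["tool_rot"],o["gripper_width"],arm.tip_extent)
E
```

```text
pics
scene [[553.8, 0.0, 317.6], [0.0, 553.8, 239.7], [0.0, 0.0, 1.0]] [ 1.424 -0.125  0.818] [-1.807, -1.547, 0.751]
top [[509.0, 0.0, 316.0], [0.0, 509.0, 245.2], [0.0, 0.0, 1.0]] [ 0.31  -0.003  1.296] [-2.156, 2.144, -0.153]
0.1 [ 0.15993797 -0.62945855  0.24447297] [-0.26145167  2.09099244 -2.08737278] 0.08566955085984607 0.014
```

View pics/scene0.png

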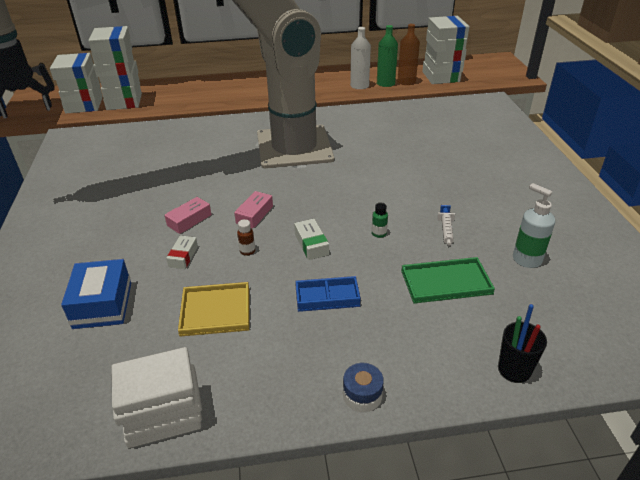

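View pics/top0.png

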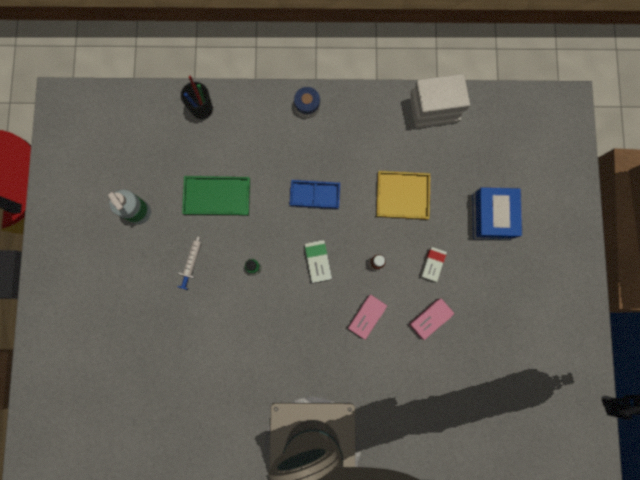

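The large white carton with the green band is at scene (row 239, col 312) and top (262, 318). The pink boxes at top (317, 367) and (319, 432) are the look-alikes. The small carton with the red band is at top (265, 434), the amber bottle at (262, 377), the green bottle at (267, 252) and the syringe at (263, 190). The trays are at top row ~195: green col 217, blue rack col 315, yellow col 404.

```bash
cat > fit.py <<'E'
from station import arm
import cv2,numpy as np
from scipy.optimize import minimize
from scipy.spatial.transform import Rotation as R
def box(a,b,h,z0=0): return np.array([[x,y,z] for x in(-a/2,a/2) for y in(-b/2,b/2) for z in(z0,h)])
def cyl(r,z0,z1): t=np.linspace(0,2*np.pi,24,False); return np.array([[r*np.cos(a),r*np.sin(a),z] for a in t for z in(z0,z1)])
bot=np.vstack([cyl(.018,0,.056),cyl(.013,.062,.080)])
syr=np.vstack([box(.09,.022,.022),box(.002,.040,.022)+[-.045,0,0],box(.002,.024,.022)+[-.078,0,0],box(.004,.004,.013,.009)+[.055,0,0]])
M=dict(large_carton=box(.1,.05,.034),small_carton=box(.08,.04,.028),amber_bottle=bot,green_bottle=bot,syringe=syr,
 carton_tray=box(.12,.135,.018),syringe_tray=box(.1,.17,.018),bottle_rack=box(.066,.127,.025),glove_box=box(.12,.1,.07),gel_bottle=cyl(.032,0,.15))
C={n:arm.get_calibration(n) for n in("scene","top")}
RM={n:R.from_rotvec(C[n]["rotation"]).as_matrix() for n in C}
def proj(n,P):
    q=(np.atleast_2d(P)-C[n]["eye"])@RM[n]; u=q@np.array(C[n]["camera_matrix"]).T
    return u[:,:2]/u[:,2:]
def ray(n,rc):
    d=RM[n]@np.linalg.inv(C[n]["camera_matrix"])@[rc[1],rc[0],1]; return np.array(C[n]["eye"]),d
def at_z(n,rc,z): e,d=ray(n,rc); return e+d*(z-e[2])/d[2]
def tri(a,b):
    (e1,d1),(e2,d2)=ray("scene",a),ray("top",b); s=np.linalg.lstsq(np.c_[d1,-d2],e2-e1,rcond=None)[0]
    p,q=e1+s[0]*d1,e2+s[1]*d2; return (p+q)/2,np.linalg.norm(p-q)
S=6
def mask_fit(name,masks,x0,z=True):
    """pose x,y,z,yaw whose hulls best overlap the region hulls in both views"""
    roi={}
    for n,m in masks.items():
        pts=cv2.convexHull(np.argwhere(m)[:,::-1].astype(np.int32))[:,0]
        lo=pts.min(0)-25; hi=pts.max(0)+25
        h=np.zeros(tuple(((hi-lo)*S)[::-1]),np.uint8)
        sub=np.pad(m.astype(np.uint8),30)[lo[1]+30:hi[1]+30,lo[0]+30:hi[0]+30]
        sub=cv2.resize(sub,None,fx=S,fy=S,interpolation=cv2.INTER_NEAREST)
        cv2.fillConvexPoly(h,cv2.convexHull(np.argwhere(sub)[:,::-1].astype(np.int32)),1)
        roi[n]=(lo,h)
    def cost(v):
        x,y,zz,yaw=v[0],v[1],v[2],v[3]
        c,s=np.cos(yaw),np.sin(yaw); P=M[name]@np.array([[c,-s,0],[s,c,0],[0,0,1]]).T+[x,y,zz]
        t=0
        for n,(lo,h) in roi.items():
            q=((proj(n,P)-lo+.5)*S*16).astype(np.int32); k=np.zeros_like(h)
            cv2.fillConvexPoly(k,cv2.convexHull(q),1,shift=4)
            t+=1-(k&h).sum()/max(1,(k|h).sum())
        return t
    best=None
    for yaw in (x0[3],) if len(x0)>3 else np.arange(0,np.pi,np.pi/6):
        v=np.r_[x0[:2],0,yaw]; sim=np.array([v]+[v+d for d in np.diag([.01,.01,.01 if z else 0,.2])])
        r=minimize(cost,v,method="Nelder-Mead",options=dict(initial_simplex=sim,xatol=1e-4,fatol=1e-4,maxiter=250))
        if best is None or r.fun<best.fun: best=r
    return best.x,best.fun
E
cat > look.py <<'E'
from fit import *
seed=dict(large_carton=(262,318),small_carton=(265,434),amber_bottle=(262,377),green_bottle=(267,252),syringe=(263,190),carton_tray=(195,404),syringe_tray=(196,217),bottle_rack=(195,315),glove_box=(212,499),gel_bottle=(207,130))
im={n:arm.capture(n) for n in C}
for k,s in seed.items():
    w=at_z("top",s,.02); ms={}
    for n in C:
        u=proj(n,w)[0][::-1]; c=[d for d in arm.trace(n,k) if np.hypot(*(np.array(d["pixel"])-u))<40]
        if c: d=min(c,key=lambda d:np.hypot(*(np.array(d["pixel"])-u))); ms[n]=d["region"]; px=d["pixel"]; print(k,n,np.round(px),round(d["confidence"],2),d["region"].sum(),end=" ")
    if ms:
        v,f=mask_fit(k,ms,w[:2]); print("\n   ",np.round(v[:3]*1000,1),round(np.degrees(v[3]),1),round(f,3))
print(arm.get_obs()["time"])
E
python3 look.py
python3 - <<'E'
import cv2
i=cv2.imread("pics/top0.png")[225:345,300:460]
cv2.imwrite("pics/crop1.png",cv2.resize(i,None,fx=5,fy=5,interpolation=cv2.INTER_CUBIC))
E
```

```text
large_carton scene [237. 309.] 0.83 942 large_carton top [262. 316.] 0.57 819 
    [448.2 -10.9  -3. ] 10.0 0.11
small_carton scene [254. 181.] 0.6 725 small_carton top [266. 431.] 0.62 567 
    [ 443.1 -302.6   -1.8] 161.6 0.136
amber_bottle scene [237. 246.] 0.91 434 amber_bottle top [260. 378.] 0.49 191 
    [ 447.4 -157.5   -0.6] 8.2 0.259
green_bottle scene [217. 381.] 0.72 514 green_bottle top [269. 252.] 0.58 215 
    [433.9 152.9  -1.1] 5.0 0.183
syringe scene [221. 447.] 0.95 452 syringe top [262. 186.] 0.71 379 
    [456.1 309.1  -2.4] -14.3 0.393
carton_tray scene [308. 212.] 0.97 3501 carton_tray top [195. 402.] 0.8 2413 
    [ 625.4 -231.    -1.3] -2.8 0.102
syringe_tray scene [282. 446.] 0.72 3094 syringe_tray top [199. 217.] 0.76 2614 
    [620.4 254.1  -2.1] -0.3 0.056
bottle_rack scene [292. 328.] 0.71 1930 bottle_rack top [195. 315.] 0.68 1310 
    [624.2  -1.3  -1.5] 176.8 0.089
glove_box scene [295.  98.] 0.84 3909 glove_box top [214. 496.] 0.84 2519 
    [ 570.6 -461.5   -0.9] -1.1 0.063
gel_bottle scene [233. 531.] 0.75 2160 gel_bottle top [205. 128.] 0.7 1047 
    [574.  452.2  -3. ] 21.6 0.297
1.2
```

View pics/crop1.png

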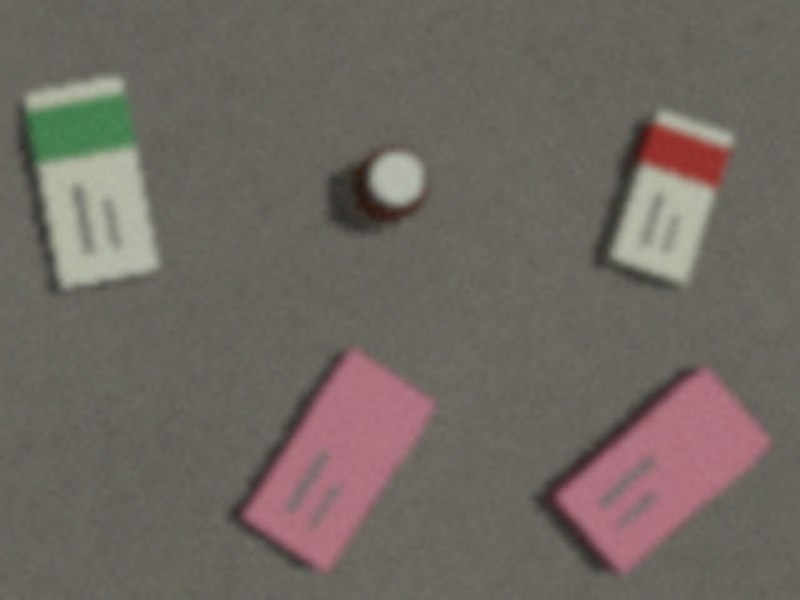

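Crop confirms it: of the three boxes of that shape, only the one at top (262, 318) is white with a green band, and the other two are pink. So that one is the large carton. The heights fit the bench (z about 0). Next I'll refine the poses with colour edges and get the tool axes.

```bash
cat > refine.py <<'E'
from fit import *
import sys
def refine(k,v,im,z=False,vis=None):
    ms={}
    c,s=np.cos(v[3]),np.sin(v[3]); P=M[k]@np.array([[c,-s,0],[s,c,0],[0,0,1]]).T+[v[0],v[1],0]
    for n in C:
        h=np.zeros((480,640),np.uint8); cv2.fillConvexPoly(h,cv2.convexHull(proj(n,P).round().astype(np.int32)),1)
        e=np.ones((3,3),np.uint8); g=np.full(h.shape,cv2.GC_BGD,np.uint8)
        ring=cv2.dilate(h,e,iterations=14); near=cv2.dilate(h,e,iterations=5)
        g[near>0]=cv2.GC_PR_BGD; g[h>0]=cv2.GC_PR_FGD; g[cv2.erode(h,e,iterations=3)>0]=cv2.GC_FGD
        ys,xs=np.where(ring); a,b,cc,d=ys.min(),ys.max()+1,xs.min(),xs.max()+1
        sub=np.ascontiguousarray(im[n][a:b,cc:d]); gs=np.ascontiguousarray(g[a:b,cc:d])
        cv2.grabCut(sub,gs,None,np.zeros((1,65)),np.zeros((1,65)),4,cv2.GC_INIT_WITH_MASK)
        m=np.zeros(h.shape,np.uint8); m[a:b,cc:d]=(gs&1)
        nl,lab,st,_=cv2.connectedComponentsWithStats(m); m=lab==1+np.argmax(st[1:,4]); ms[n]=m
        if vis is not None:
            cs,_=cv2.findContours(m.astype(np.uint8),cv2.RETR_EXTERNAL,cv2.CHAIN_APPROX_NONE)
            cv2.drawContours(vis[n],cs,-1,(255,0,255),1)
    return mask_fit(k,ms,np.r_[v[:2],0,v[3]],z)
E
cat > r.py <<'E'
from refine import *
d=np.radians
V=dict(large_carton=(.448,-.011,0,d(10)),small_carton=(.443,-.3026,0,d(-18.4)),amber_bottle=(.4474,-.1575,0,0),green_bottle=(.434,.153,0,0),syringe=(.456,.309,0,d(-14.3)),carton_tray=(.625,-.231,0,d(-2.8)),syringe_tray=(.62,.254,0,0),bottle_rack=(.624,-.001,0,d(-3)))
im={n:arm.capture(n) for n in C}; vis={n:im[n].copy() for n in C}
for k,v in V.items():
    for z in(False,True):
        x,f=refine(k,v,im,z,vis if z else None); print(k,np.round(x[:3]*1000,1),round(np.degrees(x[3]),1),round(f,3))
cv2.imwrite("pics/fit.png",cv2.resize(np.vstack([vis["top"][170:340,165:465],vis["scene"][180:350,160:460]])[...,::-1],None,fx=1.75,fy=1.75))
o=arm.get_obs(); print(np.round(R.from_rotvec(o["tool_rot"]).as_matrix(),3).tolist())
E
python3 r.py
```

```text
large_carton [450.3 -10.6   0. ] 10.9 0.135
large_carton [449.9 -10.2  -1.3] 10.8 0.132
small_carton [ 445.4 -303.4    0. ] -18.2 0.197
small_carton [ 445.5 -303.2    0. ] -18.2 0.198
amber_bottle [ 446.5 -155.6    0. ] 4.6 0.443
amber_bottle [ 445.9 -156.1   -3.3] 2.1 0.408
green_bottle [433.5 152.9   0. ] 0.4 0.341
green_bottle [433.2 153.1  -3.5] 2.9 0.315
syringe [454.3 310.3   0. ] -15.9 0.288
syringe [454.3 311.1  -2.4] -15.9 0.287
carton_tray [ 626.7 -230.9    0. ] -2.9 0.059
carton_tray [ 626.8 -231.     0. ] -2.8 0.06
syringe_tray [620.6 252.8   0. ] -0.3 0.061
syringe_tray [620.5 253.4  -1.8] -0.5 0.043
bottle_rack [625.2  -1.3   0. ] -2.5 0.08
bottle_rack [625.1  -1.4  -1.7] -2.4 0.07
[[-0.969, 0.0, 0.246], [-0.246, 0.0, -0.969], [-0.0, -1.0, -0.0]]
```

View pics/fit.png

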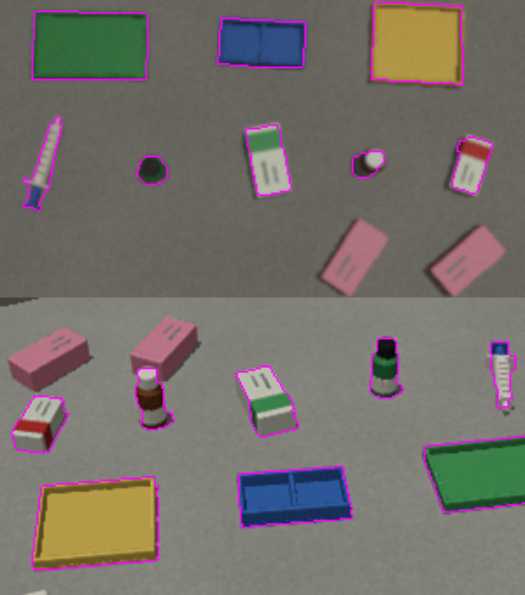

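The outlines match the bench objects in both views, and the refined poses agree to about 2 mm. Next is a small helper that converts a target TCP pose into tool-axis shifts.

```bash
cat > go.py <<'E'
import sys,numpy as np
from station import arm
from scipy.spatial.transform import Rotation as R
o=arm.get_obs(); T=R.from_rotvec(o["tool_rot"]).as_matrix(); p=np.array(o["ee_pos"])
def jaw(T): return np.degrees(np.arctan2(T[1,2],T[0,2]))
print("t",round(o["time"],2),"pos mm",np.round(p*1e3,1),"jaw",round(jaw(T),1),"w",round(o["gripper_width"]*1e3,1),"F",np.round(o["wrist_force"],1),"q",np.round(o["joint_pos"],2))
a=list(map(float,sys.argv[1:]))
for i in range(0,len(a),4):  # x y z(mm) jawyaw(deg), all from the present pose
    c,s=np.cos(np.radians(a[i+3])),np.sin(np.radians(a[i+3]))
    G=np.array([[-c,0,c],[-s,0,s],[0,-1,0]]); z=np.array([c,s,0]); y=np.array([0,0,-1.]); G=np.c_[np.cross(y,z),y,z]
    print("->",a[i:i+4],"dp cm",np.round(T.T@(np.array(a[i:i+3])/1e3-p)*100,2),"dr",np.round(R.from_matrix(T.T@G).as_rotvec(degrees=True),1))
E
python3 go.py 446.5 -156.5 160 -2.5
```

```text
t 1.3 pos mm [ 160.1 -630.   245.3] jaw -75.7 w 85.4 F [-0.3 -0.4  0.2] q [ 1.26  0.63  0.04  1.52 -0.03  1.   -0.02]
-> [446.5, -156.5, 160.0, -2.5] dp cm [-39.42   8.53 -38.84] dr [ -0.  -73.2  -0. ]
```

```bash
python3 -m handwheel '[{"fingers":8.5,"dp":[-10,2.1,-10],"dr":[0,-18,0]},{"fingers":8.5,"dp":[-10,2.1,-10],"dr":[0,-18,0]},{"fingers":8.5,"dp":[-20,4.2,-20],"dr":[0,-36,0]},{"fingers":8.5,"dp":[-20,4.2,-20],"dr":[0,-36,0]},{"fingers":8.5,"dp":[-20,4.2,-20],"dr":[0,-36,0]},{"fingers":8.5,"dp":[-20,4.2,-20],"dr":[0,-36,0]},{"fingers":8.5,"dp":[-39.4,8.5,-38.8],"dr":[0,-73.2,0]},{"fingers":8.5,"dp":[-39.4,8.5,-38.8],"dr":[0,-73.2,0]},{"fingers":8.5,"dp":[-39.4,8.5,-38.8],"dr":[0,-73.2,0]},{"fingers":8.5,"dp":[-39.4,8.5,-38.8],"dr":[0,-73.2,0]},{"fingers":8.5,"dp":[-39.4,8.5,-38.8],"dr":[0,-73.2,0]},{"fingers":8.5,"dp":[-39.4,8.5,-38.8],"dr":[0,-73.2,0]},{"fingers":8.5,"dp":[-39.4,8.5,-38.8],"dr":[0,-73.2,0]},{"fingers":8.5,"dp":[-39.4,8.5,-38.8],"dr":[0,-73.2,0]},{"fingers":8.5,"dp":[-39.4,8.5,-38.8],"dr":[0,-73.2,0]},{"fingers":8.5,"dp":[-39.4,8.5,-38.8],"dr":[0,-73.2,0]},{"fingers":8.5,"dp":[-39.4,8.5,-38.8],"dr":[0,-73.2,0]},{"fingers":8.5,"dp":[-39.4,8.5,-38.8],"dr":[0,-73.2,0]},{"fingers":8.5,"dp":[-39.4,8.5,-38.8],"dr":[0,-73.2,0]},{"fingers":8.5,"dp":[-39.4,8.5,-38.8],"dr":[0,-73.2,0]}]' 40; python3 go.py 446.5 -156.5 42 -2.5
```

```text
time: 2.97
ee_pos: [0.4459, -0.1582, 0.1605]
tool_rot: [-1.187, 1.243, -1.244]
wrist_force: [-0.3, -0.8, 0.6]
gripper_width: 0.085
t 2.97 pos mm [ 445.9 -158.2  160.5] jaw -2.7 w 85.0 F [-0.3 -0.8  0.6] q [ 0.48  0.52 -0.28  2.08  0.26  0.57 -0.03]
-> [446.5, -156.5, 42.0, -2.5] dp cm [-0.17 11.85  0.05] dr [-0.  -0.2  0. ]
```

```bash
python3 -m handwheel '[{"fingers":8.5,"dp":[-0.2,3,0],"dr":[0,0,0]},{"fingers":8.5,"dp":[-0.2,6,0],"dr":[0,0,0]},{"fingers":8.5,"dp":[-0.2,9,0],"dr":[0,0,0]},{"fingers":8.5,"dp":[-0.2,11,0],"dr":[0,0,0]},{"fingers":8.5,"dp":[-0.2,11.8,0],"dr":[0,0,0]},{"fingers":8.5,"dp":[-0.2,11.8,0],"dr":[0,0,0]},{"fingers":6,"dp":[-0.2,11.8,0],"dr":[0,0,0]},{"fingers":5,"dp":[-0.2,11.8,0],"dr":[0,0,0]},{"fingers":4.4,"dp":[-0.2,11.8,0],"dr":[0,0,0]},{"fingers":4,"dp":[-0.2,11.8,0],"dr":[0,0,0]},{"fingers":3.7,"dp":[-0.2,11.8,0],"dr":[0,0,0]},{"fingers":3.4,"dp":[-0.2,11.8,0],"dr":[0,0,0]},{"fingers":2.5,"dp":[-0.2,11.8,0],"dr":[0,0,0]},{"fingers":2.5,"dp":[-0.2,11.8,0],"dr":[0,0,0]},{"fingers":2.5,"dp":[-0.2,11.8,0],"dr":[0,0,0]},{"fingers":2.5,"dp":[-0.2,11.8,0],"dr":[0,0,0]},{"fingers":2.5,"dp":[-0.2,11.8,0],"dr":[0,0,0]},{"fingers":2.5,"dp":[-0.2,11.8,0],"dr":[0,0,0]}]' 40; python3 go.py 446.5 -156.5 130 -2.5 623.7 -31.8 130 -2.5
```

```text
time: 4.47
ee_pos: [0.4473, -0.1552, 0.0434]
tool_rot: [-1.187, 1.24, -1.243]
wrist_force: [-0.0, 0.8, 7.9]
gripper_width: 0.0351
t 4.47 pos mm [ 447.3 -155.2   43.4] jaw -2.6 w 35.1 F [-0.   0.8  7.9] q [ 0.37  0.74 -0.14  2.15  0.37  0.27 -0.14]
-> [446.5, -156.5, 130.0, -2.5] dp cm [ 0.14 -8.66 -0.05] dr [-0.1 -0.1  0. ]
-> [623.7, -31.8, 130.0, -2.5] dp cm [-13.11  -8.64  17.09] dr [-0.1 -0.1  0. ]
```

```bash
python3 - <<'E'
from station import arm
import cv2,numpy as np
a=arm.capture("scene")[170:320,160:400];b=arm.capture("top")[170:320,220:460]
cv2.imwrite("pics/g1.png",cv2.resize(np.hstack([a,b])[...,::-1],(800,250),interpolation=cv2.INTER_CUBIC))
E
```

```text
(no output)
```

View pics/g1.png

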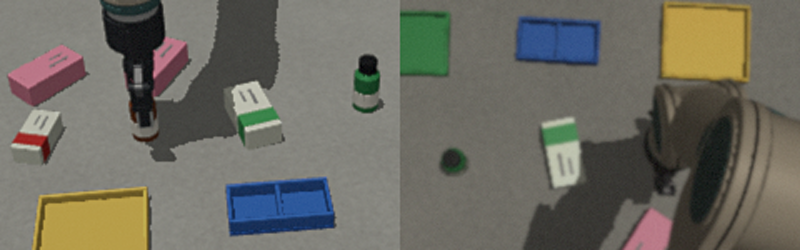

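The bottle is gripped at w = 35 mm between the fingers and still upright. Lift it and carry it to above the -y bay.

```bash
python3 -m handwheel '[{"fingers":2.5,"dp":[0,-1,0],"dr":[0,0,0]},{"fingers":2.5,"dp":[0,-2.5,0],"dr":[0,0,0]},{"fingers":2.5,"dp":[0,-4.5,0],"dr":[0,0,0]},{"fingers":2.5,"dp":[0,-6.5,0],"dr":[0,0,0]},{"fingers":2.5,"dp":[0,-8,0],"dr":[0,0,0]},{"fingers":2.5,"dp":[-1,-8.6,1.3],"dr":[0,0,0]},{"fingers":2.5,"dp":[-2.5,-8.6,3.2],"dr":[0,0,0]},{"fingers":2.5,"dp":[-4,-8.6,5.2],"dr":[0,0,0]},{"fingers":2.5,"dp":[-5.5,-8.6,7.2],"dr":[0,0,0]},{"fingers":2.5,"dp":[-7,-8.6,9.2],"dr":[0,0,0]},{"fingers":2.5,"dp":[-8.5,-8.6,11.1],"dr":[0,0,0]},{"fingers":2.5,"dp":[-10,-8.6,13],"dr":[0,0,0]},{"fingers":2.5,"dp":[-11.5,-8.6,15],"dr":[0,0,0]},{"fingers":2.5,"dp":[-12.6,-8.6,16.5],"dr":[0,0,0]},{"fingers":2.5,"dp":[-13.1,-8.6,17.1],"dr":[0,0,0]},{"fingers":2.5,"dp":[-13.1,-8.6,17.1],"dr":[0,0,0]},{"fingers":2.5,"dp":[-13.1,-8.6,17.1],"dr":[0,0,0]}]'; python3 go.py 623.7 -31.8 50 -2.5
```

```text
time: 5.98
ee_pos: [0.622, -0.0323, 0.1283]
tool_rot: [-1.19, 1.243, -1.242]
wrist_force: [0.3, -0.4, -0.9]
gripper_width: 0.0344
t 5.98 pos mm [622.  -32.3 128.3] jaw -2.5 w 34.4 F [ 0.3 -0.4 -0.9] q [ 0.16  0.74 -0.25  1.69  0.25  0.74 -0.26]
-> [623.7, -31.8, 50.0, -2.5] dp cm [-0.06  7.83  0.18] dr [ 0.1 -0.   0. ]
```

```bash
python3 -m handwheel '[{"fingers":2.5,"dp":[0,1.5,0.1],"dr":[0,0,0]},{"fingers":2.5,"dp":[0,3.5,0.2],"dr":[0,0,0]},{"fingers":2.5,"dp":[0,5.5,0.2],"dr":[0,0,0]},{"fingers":2.5,"dp":[0,7,0.2],"dr":[0,0,0]},{"fingers":2.5,"dp":[0,7.5,0.2],"dr":[0,0,0]},{"fingers":2.5,"dp":[0,7.8,0.2],"dr":[0,0,0]},{"fingers":2.5,"dp":[0,7.9,0.2],"dr":[0,0,0]},{"fingers":2.5,"dp":[0,7.9,0.2],"dr":[0,0,0]},{"fingers":2.5,"dp":[0,7.9,0.2],"dr":[0,0,0]}]'; python3 go.py
```

```text
time: 6.73
ee_pos: [0.6257, -0.032, 0.0504]
tool_rot: [-1.187, 1.241, -1.243]
wrist_force: [0.6, -0.8, -0.5]
gripper_width: 0.0347
t 6.73 pos mm [625.7 -32.   50.4] jaw -2.6 w 34.7 F [ 0.6 -0.8 -0.5] q [ 0.13  0.85 -0.21  1.72  0.29  0.6  -0.29]
```

```bash
python3 -m handwheel '[{"fingers":2.5,"dp":[0,0.1,-0.1],"dr":[0,0,0]},{"fingers":2.5,"dp":[0,0.15,-0.1],"dr":[0,0,0]},{"fingers":2.5,"dp":[0,0.15,-0.1],"dr":[0,0,0]},{"fingers":2.5,"dp":[0,0.15,-0.1],"dr":[0,0,0]}]'
```

```text
time: 7.07
ee_pos: [0.6244, -0.0317, 0.0484]
tool_rot: [-1.188, 1.241, -1.242]
wrist_force: [-0.4, -0.7, 4.1]
gripper_width: 0.0344
```

```bash
python3 -m handwheel '[{"fingers":3.6,"dp":[0,0,0],"dr":[0,0,0]},{"fingers":4,"dp":[0,0,0],"dr":[0,0,0]},{"fingers":4.6,"dp":[0,0,0],"dr":[0,0,0]},{"fingers":5.5,"dp":[0,0,0],"dr":[0,0,0]},{"fingers":6.5,"dp":[0,0,0],"dr":[0,0,0]},{"fingers":7,"dp":[0,0,0],"dr":[0,0,0]},{"fingers":7,"dp":[0,-1,0],"dr":[0,0,0]},{"fingers":7,"dp":[0,-3,0],"dr":[0,0,0]},{"fingers":7,"dp":[0,-6,0],"dr":[0,0,0]},{"fingers":7.5,"dp":[0,-9,0],"dr":[0,0,0]},{"fingers":8.5,"dp":[0,-11,0],"dr":[0,0,0]},{"fingers":8.5,"dp":[0,-11,0],"dr":[0,0,0]}]'; python3 go.py 433.5 153 160 -2.5 433.5 153 42 -2.5
```

```text
time: 8.07
ee_pos: [0.6274, -0.0315, 0.1635]
tool_rot: [-1.181, 1.235, -1.246]
wrist_force: [-0.1, -0.5, 0.6]
gripper_width: 0.0851
t 8.07 pos mm [627.4 -31.5 163.5] jaw -2.6 w 85.1 F [-0.1 -0.5  0.6] q [ 0.17  0.7  -0.26  1.66  0.24  0.8  -0.25]
-> [433.5, 153.0, 160.0, -2.5] dp cm [-17.57   0.17 -20.2 ] dr [-0.5 -0.1 -0. ]
-> [433.5, 153.0, 42.0, -2.5] dp cm [-17.56  11.97 -20.31] dr [-0.5 -0.1 -0. ]
```

```bash
python3 -m handwheel '[{"fingers":8.5,"dp":[-17.6,0.2,-20.2],"dr":[0,0,0]},{"fingers":8.5,"dp":[-17.6,0.2,-20.2],"dr":[0,0,0]},{"fingers":8.5,"dp":[-17.6,0.2,-20.2],"dr":[0,0,0]},{"fingers":8.5,"dp":[-17.6,0.2,-20.2],"dr":[0,0,0]},{"fingers":8.5,"dp":[-17.6,0.2,-20.2],"dr":[0,0,0]},{"fingers":8.5,"dp":[-17.6,0.2,-20.2],"dr":[0,0,0]},{"fingers":8.5,"dp":[-17.6,0.2,-20.2],"dr":[0,0,0]},{"fingers":8.5,"dp":[-17.6,0.2,-20.2],"dr":[0,0,0]},{"fingers":8.5,"dp":[-17.6,0.2,-20.2],"dr":[0,0,0]},{"fingers":8.5,"dp":[-17.6,0.2,-20.2],"dr":[0,0,0]}]'; python3 go.py 433.5 153 42 -2.5; python3 - <<'E'
from station import arm
import cv2,numpy as np
a=arm.capture("scene")[200:350,260:500];b=arm.capture("top")[150:300,180:420]
cv2.imwrite("pics/g2.png",cv2.resize(np.hstack([a,b])[...,::-1],(800,250),interpolation=cv2.INTER_CUBIC))
E
```

```text
time: 8.9
ee_pos: [0.431, 0.1525, 0.156]
tool_rot: [-1.187, 1.242, -1.243]
wrist_force: [0.5, 0.6, 0.2]
gripper_width: 0.0851
t 8.9 pos mm [431.  152.5 156. ] jaw -2.6 w 85.1 F [0.5 0.6 0.2] q [-0.24  0.51 -0.23  2.12  0.23  0.53 -0.68]
-> [433.5, 153.0, 42.0, -2.5] dp cm [-0.06 11.4   0.23] dr [-0.1 -0.1  0. ]
```

View pics/g2.png

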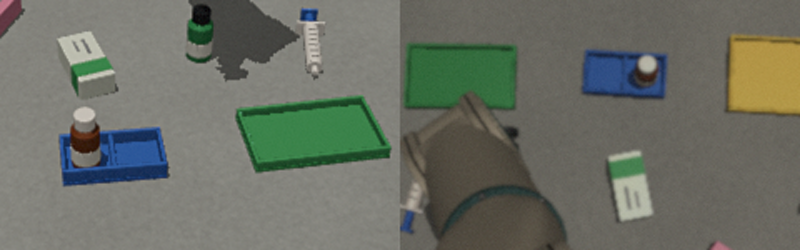

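The amber bottle stands upright in its bay (right bay in the top view). Pick up the green one.

```bash
python3 -m handwheel '[{"fingers":8.5,"dp":[0,3,0.2],"dr":[0,0,0]},{"fingers":8.5,"dp":[0,6,0.2],"dr":[0,0,0]},{"fingers":8.5,"dp":[0,9,0.2],"dr":[0,0,0]},{"fingers":8.5,"dp":[0,11,0.2],"dr":[0,0,0]},{"fingers":8.5,"dp":[0,11.4,0.2],"dr":[0,0,0]},{"fingers":8.5,"dp":[0,11.4,0.2],"dr":[0,0,0]},{"fingers":6,"dp":[0,11.4,0.2],"dr":[0,0,0]},{"fingers":5,"dp":[0,11.4,0.2],"dr":[0,0,0]},{"fingers":4.4,"dp":[0,11.4,0.2],"dr":[0,0,0]},{"fingers":4,"dp":[0,11.4,0.2],"dr":[0,0,0]},{"fingers":3.7,"dp":[0,11.4,0.2],"dr":[0,0,0]},{"fingers":3.4,"dp":[0,11.4,0.2],"dr":[0,0,0]},{"fingers":2.5,"dp":[0,11.4,0.2],"dr":[0,0,0]},{"fingers":2.5,"dp":[0,11.4,0.2],"dr":[0,0,0]},{"fingers":2.5,"dp":[0,11.4,0.2],"dr":[0,0,0]},{"fingers":2.5,"dp":[0,11.4,0.2],"dr":[0,0,0]},{"fingers":2.5,"dp":[0,11.4,0.2],"dr":[0,0,0]},{"fingers":2.5,"dp":[0,11.4,0.2],"dr":[0,0,0]}]' 40; python3 go.py 626.3 29.2 135 -2.5
```

```text
time: 10.5
ee_pos: [0.433, 0.1532, 0.0426]
tool_rot: [-1.186, 1.241, -1.242]
wrist_force: [0.1, 0.4, 5.7]
gripper_width: 0.0348
t 10.5 pos mm [433.  153.2  42.6] jaw -2.6 w 34.8 F [0.1 0.4 5.7] q [-0.31  0.73 -0.13  2.19  0.37  0.24 -0.81]
-> [626.3, 29.2, 135.0, -2.5] dp cm [11.52 -9.21 19.88] dr [-0.1 -0.1 -0. ]
```

```bash
python3 -m handwheel '[{"fingers":2.5,"dp":[0,-1,0],"dr":[0,0,0]},{"fingers":2.5,"dp":[0,-2.5,0],"dr":[0,0,0]},{"fingers":2.5,"dp":[0,-4.5,0],"dr":[0,0,0]},{"fingers":2.5,"dp":[0,-6.5,0],"dr":[0,0,0]},{"fingers":2.5,"dp":[0,-8.5,0],"dr":[0,0,0]},{"fingers":2.5,"dp":[0.8,-9.2,1.4],"dr":[0,0,0]},{"fingers":2.5,"dp":[2,-9.2,3.5],"dr":[0,0,0]},{"fingers":2.5,"dp":[3.4,-9.2,5.9],"dr":[0,0,0]},{"fingers":2.5,"dp":[4.8,-9.2,8.3],"dr":[0,0,0]},{"fingers":2.5,"dp":[6.2,-9.2,10.7],"dr":[0,0,0]},{"fingers":2.5,"dp":[7.6,-9.2,13.1],"dr":[0,0,0]},{"fingers":2.5,"dp":[9,-9.2,15.5],"dr":[0,0,0]},{"fingers":2.5,"dp":[10.2,-9.2,17.6],"dr":[0,0,0]},{"fingers":2.5,"dp":[11.1,-9.2,19.2],"dr":[0,0,0]},{"fingers":2.5,"dp":[11.5,-9.2,19.9],"dr":[0,0,0]},{"fingers":2.5,"dp":[11.5,-9.2,19.9],"dr":[0,0,0]},{"fingers":2.5,"dp":[11.5,-9.2,19.9],"dr":[0,0,0]},{"fingers":2.5,"dp":[11.5,-9.2,19.9],"dr":[0,0,0]}]'; python3 go.py 626.3 29.2 50 -2.5
```

```text
time: 12.0
ee_pos: [0.6243, 0.0307, 0.1337]
tool_rot: [-1.19, 1.242, -1.239]
wrist_force: [0.6, 0.3, -1.0]
gripper_width: 0.0345
t 12.0 pos mm [624.3  30.7 133.7] jaw -2.4 w 34.5 F [ 0.6  0.3 -1. ] q [ 0.09  0.74 -0.31  1.68  0.3   0.77 -0.4 ]
-> [626.3, 29.2, 50.0, -2.5] dp cm [0.15 8.37 0.22] dr [ 0.1  0.1 -0. ]
```

```bash
python3 -m handwheel '[{"fingers":2.5,"dp":[0.1,2,0.1],"dr":[0,0,0]},{"fingers":2.5,"dp":[0.1,4,0.1],"dr":[0,0,0]},{"fingers":2.5,"dp":[0.1,6,0.1],"dr":[0,0,0]},{"fingers":2.5,"dp":[0.1,7.5,0.1],"dr":[0,0,0]},{"fingers":2.5,"dp":[0.1,8,0.1],"dr":[0,0,0]},{"fingers":2.5,"dp":[0.1,8.2,0.1],"dr":[0,0,0]},{"fingers":2.5,"dp":[0.1,8.4,0.1],"dr":[0,0,0]},{"fingers":2.5,"dp":[0.1,8.4,0.1],"dr":[0,0,0]},{"fingers":2.5,"dp":[0.1,8.5,0.1],"dr":[0,0,0]},{"fingers":2.5,"dp":[0.1,8.6,0.1],"dr":[0,0,0]},{"fingers":2.5,"dp":[0.1,8.6,0.1],"dr":[0,0,0]}]'
```

```text
time: 12.92
ee_pos: [0.6271, 0.0282, 0.0483]
tool_rot: [-1.187, 1.241, -1.242]
wrist_force: [0.1, -0.8, -0.9]
gripper_width: 0.0349
```

```bash
python3 -m handwheel '[{"fingers":2.5,"dp":[0,0.1,0],"dr":[0,0,0]},{"fingers":2.5,"dp":[0,0.15,0],"dr":[0,0,0]},{"fingers":2.5,"dp":[0,0.15,0],"dr":[0,0,0]}]'
```

```text
time: 13.17
ee_pos: [0.6272, 0.0282, 0.0477]
tool_rot: [-1.187, 1.241, -1.243]
wrist_force: [-1.8, 0.3, 8.1]
gripper_width: 0.0346
```

```bash
python3 -m handwheel '[{"fingers":3.6,"dp":[0,0,0],"dr":[0,0,0]},{"fingers":4,"dp":[0,0,0],"dr":[0,0,0]},{"fingers":4.6,"dp":[0,0,0],"dr":[0,0,0]},{"fingers":5.5,"dp":[0,0,0],"dr":[0,0,0]},{"fingers":6.5,"dp":[0,0,0],"dr":[0,0,0]},{"fingers":7,"dp":[0,0,0],"dr":[0,0,0]},{"fingers":7,"dp":[0,-1,0],"dr":[0,0,0]},{"fingers":7,"dp":[0,-3,0],"dr":[0,0,0]},{"fingers":7,"dp":[0,-6,0],"dr":[0,0,0]},{"fingers":7.5,"dp":[0,-9,0],"dr":[0,0,0]},{"fingers":8.5,"dp":[0,-11,0],"dr":[0,0,0]},{"fingers":8.5,"dp":[0,-11,0],"dr":[0,0,0]}]'; python3 go.py 454.5 310.5 130 74.2
```

```text
time: 14.17
ee_pos: [0.63, 0.0289, 0.162]
tool_rot: [-1.18, 1.236, -1.245]
wrist_force: [0.3, 0.5, 0.3]
gripper_width: 0.0847
t 14.17 pos mm [630.   28.9 162. ] jaw -2.6 w 84.7 F [0.3 0.5 0.3] q [ 0.1   0.71 -0.32  1.66  0.29  0.81 -0.39]
-> [454.5, 310.5, 130.0, 74.2] dp cm [-27.35   3.06 -18.82] dr [ -0.5 -76.8   0.3]
```

```bash
python3 -m handwheel '[{"fingers":8.5,"dp":[-13.6,0,-9.4],"dr":[0,-38,0]},{"fingers":8.5,"dp":[-13.6,0,-9.4],"dr":[0,-38,0]},{"fingers":8.5,"dp":[-13.6,0,-9.4],"dr":[0,-38,0]},{"fingers":8.5,"dp":[-13.6,0,-9.4],"dr":[0,-38,0]},{"fingers":8.5,"dp":[-27.3,3,-18.8],"dr":[0,-76.8,0]},{"fingers":8.5,"dp":[-27.3,3,-18.8],"dr":[0,-76.8,0]},{"fingers":8.5,"dp":[-27.3,3,-18.8],"dr":[0,-76.8,0]},{"fingers":8.5,"dp":[-27.3,3,-18.8],"dr":[0,-76.8,0]},{"fingers":8.5,"dp":[-27.3,3,-18.8],"dr":[0,-76.8,0]},{"fingers":8.5,"dp":[-27.3,3,-18.8],"dr":[0,-76.8,0]},{"fingers":8.5,"dp":[-27.3,3,-18.8],"dr":[0,-76.8,0]},{"fingers":8.5,"dp":[-27.3,3,-18.8],"dr":[0,-76.8,0]},{"fingers":8.5,"dp":[-27.3,3,-18.8],"dr":[0,-76.8,0]},{"fingers":8.5,"dp":[-27.3,3,-18.8],"dr":[0,-76.8,0]},{"fingers":8.5,"dp":[-27.3,3,-18.8],"dr":[0,-76.8,0]},{"fingers":8.5,"dp":[-27.3,3,-18.8],"dr":[0,-76.8,0]}]'; python3 go.py 454.5 310.5 18 74.2
```

```text
time: 15.5
ee_pos: [0.4513, 0.3092, 0.1265]
tool_rot: [-1.56, 0.216, -0.217]
wrist_force: [0.5, -0.7, 0.6]
gripper_width: 0.085
t 15.5 pos mm [451.3 309.2 126.5] jaw 74.2 w 85.0 F [ 0.5 -0.7  0.6] q [-0.26  0.72 -0.62  1.9   0.62  0.72  0.05]
-> [454.5, 310.5, 18.0, 74.2] dp cm [ 0.27 10.85  0.21] dr [-0. -0.  0.]
```

```bash
python3 -m handwheel '[{"fingers":8.5,"dp":[0.3,3,0.2],"dr":[0,0,0]},{"fingers":8.5,"dp":[0.3,6,0.2],"dr":[0,0,0]},{"fingers":8.5,"dp":[0.3,8.5,0.2],"dr":[0,0,0]},{"fingers":8.5,"dp":[0.3,9.5,0.2],"dr":[0,0,0]},{"fingers":7,"dp":[0.3,10,0.2],"dr":[0,0,0]},{"fingers":6,"dp":[0.3,10.4,0.2],"dr":[0,0,0]},{"fingers":5.5,"dp":[0.3,10.6,0.2],"dr":[0,0,0]},{"fingers":5,"dp":[0.3,10.6,0.2],"dr":[0,0,0]}]'; python3 go.py 454.5 310.5 18 74.2
```

```text
time: 16.17
ee_pos: [0.4551, 0.3109, 0.0211]
tool_rot: [-1.559, 0.215, -0.217]
wrist_force: [0.5, -0.3, 0.5]
gripper_width: 0.0501
t 16.17 pos mm [455.1 310.9  21.1] jaw 74.2 w 50.1 F [ 0.5 -0.3  0.5] q [-0.35  0.88 -0.47  1.94  0.78  0.52 -0.08]
-> [454.5, 310.5, 18.0, 74.2] dp cm [-0.04  0.31 -0.06] dr [-0.1  0.   0.1]
```

```bash
python3 -m handwheel '[{"fingers":4.5,"dp":[0,0.3,0],"dr":[0,0,0]},{"fingers":3.8,"dp":[0,0.3,0],"dr":[0,0,0]},{"fingers":3.2,"dp":[0,0.3,0],"dr":[0,0,0]},{"fingers":2.7,"dp":[0,0.3,0],"dr":[0,0,0]},{"fingers":2.3,"dp":[0,0.3,0],"dr":[0,0,0]},{"fingers":1.5,"dp":[0,0.3,0],"dr":[0,0,0]},{"fingers":1.2,"dp":[0,0.3,0],"dr":[0,0,0]},{"fingers":1.2,"dp":[0,0.3,0],"dr":[0,0,0]},{"fingers":1.2,"dp":[0,0.3,0],"dr":[0,0,0]},{"fingers":1.2,"dp":[0,0.3,0],"dr":[0,0,0]}]' 30; python3 go.py 620.5 242 110 -0.4
```

```text
time: 17.0
ee_pos: [0.4548, 0.3105, 0.0177]
tool_rot: [-1.56, 0.215, -0.216]
wrist_force: [0.1, -0.5, 6.1]
gripper_width: 0.021
t 17.0 pos mm [454.8 310.5  17.7] jaw 74.3 w 21.0 F [ 0.1 -0.5  6.1] q [-0.35  0.88 -0.46  1.94  0.78  0.51 -0.08]
-> [620.5, 242.0, 110.0, -0.4] dp cm [17.82 -9.22 -2.09] dr [-0.  74.7  0. ]
```

```bash
python3 -m handwheel '[{"fingers":1.2,"dp":[0,-1.5,0],"dr":[0,0,0]},{"fingers":1.2,"dp":[0,-3.5,0],"dr":[0,0,0]},{"fingers":1.2,"dp":[0,-6,0],"dr":[0,0,0]},{"fingers":1.2,"dp":[0,-8,0],"dr":[0,0,0]},{"fingers":1.2,"dp":[1.2,-9.2,-0.1],"dr":[0,5,0]},{"fingers":1.2,"dp":[2.6,-9.2,-0.3],"dr":[0,11,0]},{"fingers":1.2,"dp":[4.2,-9.2,-0.5],"dr":[0,17,0]},{"fingers":1.2,"dp":[5.8,-9.2,-0.7],"dr":[0,23,0]},{"fingers":1.2,"dp":[7.4,-9.2,-0.9],"dr":[0,29,0]},{"fingers":1.2,"dp":[9,-9.2,-1.1],"dr":[0,35,0]},{"fingers":1.2,"dp":[10.6,-9.2,-1.3],"dr":[0,41,0]},{"fingers":1.2,"dp":[12.2,-9.2,-1.5],"dr":[0,47,0]},{"fingers":1.2,"dp":[13.8,-9.2,-1.7],"dr":[0,53,0]},{"fingers":1.2,"dp":[15.4,-9.2,-1.8],"dr":[0,59,0]},{"fingers":1.2,"dp":[16.6,-9.2,-2],"dr":[0,65,0]},{"fingers":1.2,"dp":[17.4,-9.2,-2.1],"dr":[0,70,0]},{"fingers":1.2,"dp":[17.8,-9.2,-2.1],"dr":[0,74.7,0]},{"fingers":1.2,"dp":[17.8,-9.2,-2.1],"dr":[0,74.7,0]},{"fingers":1.2,"dp":[17.8,-9.2,-2.1],"dr":[0,74.7,0]},{"fingers":1.2,"dp":[17.8,-9.2,-2.1],"dr":[0,74.7,0]}]'; python3 go.py 620.5 242 24 -0.4;  python3 - <<'E'
from station import arm
import cv2,numpy as np
a=arm.capture("scene")[180:330,280:520];b=arm.capture("top")[140:290,140:380]
cv2.imwrite("pics/g3.png",cv2.resize(np.hstack([a,b])[...,::-1],(800,250),interpolation=cv2.INTER_CUBIC))
E
```

```text
time: 18.67
ee_pos: [0.6194, 0.2423, 0.1089]
tool_rot: [-1.208, 1.214, -1.212]
wrist_force: [0.5, 0.1, 0.3]
gripper_width: 0.0203
t 18.67 pos mm [619.4 242.3 108.9] jaw -0.3 w 20.3 F [0.5 0.1 0.3] q [-0.25  0.82 -0.29  1.58  0.3   0.79 -0.67]
-> [620.5, 242.0, 24.0, -0.4] dp cm [0.03 8.49 0.12] dr [ 0.1  0.1 -0. ]
```

View pics/g3.png

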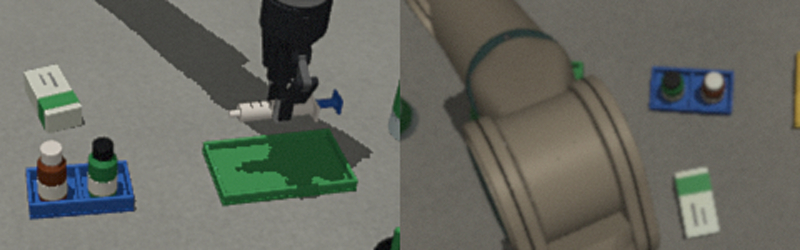

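Both bottles are upright in their bays, and the syringe hangs level over the green tray with its nozzle towards -y. Lower it.

```bash
python3 -m handwheel '[{"fingers":1.2,"dp":[0,2,0.1],"dr":[0,0,0]},{"fingers":1.2,"dp":[0,4.5,0.1],"dr":[0,0,0]},{"fingers":1.2,"dp":[0,6.5,0.1],"dr":[0,0,0]},{"fingers":1.2,"dp":[0,7.7,0.1],"dr":[0,0,0]},{"fingers":1.2,"dp":[0,8.2,0.1],"dr":[0,0,0]},{"fingers":1.2,"dp":[0,8.4,0.1],"dr":[0,0,0]},{"fingers":1.2,"dp":[0,8.5,0.1],"dr":[0,0,0]},{"fingers":1.2,"dp":[0,8.5,0.1],"dr":[0,0,0]},{"fingers":1.2,"dp":[0,8.5,0.1],"dr":[0,0,0]}]'
```

```text
time: 19.52
ee_pos: [0.622, 0.2423, 0.0255]
tool_rot: [-1.204, 1.214, -1.215]
wrist_force: [0.3, 0.4, -1.0]
gripper_width: 0.021
```

```bash
python3 -m handwheel '[{"fingers":1.2,"dp":[0,0.15,0],"dr":[0,0,0]},{"fingers":1.2,"dp":[0,0.25,0],"dr":[0,0,0]},{"fingers":1.2,"dp":[0,0.25,0],"dr":[0,0,0]},{"fingers":1.2,"dp":[0,0.25,0],"dr":[0,0,0]}]'
```

```text
time: 19.85
ee_pos: [0.6217, 0.2421, 0.0227]
tool_rot: [-1.204, 1.214, -1.215]
wrist_force: [-0.7, -0.5, 5.0]
gripper_width: 0.0208
```

```bash
python3 -m handwheel '[{"fingers":2.4,"dp":[0,0,0],"dr":[0,0,0]},{"fingers":3,"dp":[0,0,0],"dr":[0,0,0]},{"fingers":3.6,"dp":[0,0,0],"dr":[0,0,0]},{"fingers":4.2,"dp":[0,0,0],"dr":[0,0,0]},{"fingers":4.2,"dp":[0,0,0],"dr":[0,0,0]},{"fingers":4.2,"dp":[0,-1,0],"dr":[0,0,0]},{"fingers":4.2,"dp":[0,-3,0],"dr":[0,0,0]},{"fingers":4.2,"dp":[0,-6,0],"dr":[0,0,0]},{"fingers":6,"dp":[0,-9,0],"dr":[0,0,0]},{"fingers":8.5,"dp":[0,-12,0],"dr":[0,0,0]},{"fingers":8.5,"dp":[0,-13,0],"dr":[0,0,0]},{"fingers":8.5,"dp":[0,-13,0],"dr":[0,0,0]}]'; python3 go.py 450 -10.5 120 -79.2
```

```text
time: 20.85
ee_pos: [0.6233, 0.243, 0.156]
tool_rot: [-1.198, 1.212, -1.216]
wrist_force: [0.1, 0.3, 0.1]
gripper_width: 0.085
t 20.85 pos mm [623.3 243.  156. ] jaw -0.5 w 85.0 F [0.1 0.3 0.1] q [-0.24  0.76 -0.31  1.54  0.28  0.87 -0.65]
-> [450.0, -10.5, 120.0, -79.2] dp cm [ 25.5    3.42 -17.15] dr [-0.2 78.7 -0.4]
```

```bash
python3 -m handwheel '[{"fingers":8.5,"dp":[12.7,0,-8.6],"dr":[0,39,0]},{"fingers":8.5,"dp":[12.7,0,-8.6],"dr":[0,39,0]},{"fingers":8.5,"dp":[12.7,0,-8.6],"dr":[0,39,0]},{"fingers":8.5,"dp":[12.7,0,-8.6],"dr":[0,39,0]},{"fingers":8.5,"dp":[25.5,3.4,-17.1],"dr":[0,78.7,0]},{"fingers":8.5,"dp":[25.5,3.4,-17.1],"dr":[0,78.7,0]},{"fingers":8.5,"dp":[25.5,3.4,-17.1],"dr":[0,78.7,0]},{"fingers":8.5,"dp":[25.5,3.4,-17.1],"dr":[0,78.7,0]},{"fingers":8.5,"dp":[25.5,3.4,-17.1],"dr":[0,78.7,0]},{"fingers":8.5,"dp":[25.5,3.4,-17.1],"dr":[0,78.7,0]},{"fingers":8.5,"dp":[25.5,3.4,-17.1],"dr":[0,78.7,0]},{"fingers":8.5,"dp":[25.5,3.4,-17.1],"dr":[0,78.7,0]},{"fingers":8.5,"dp":[25.5,3.4,-17.1],"dr":[0,78.7,0]},{"fingers":8.5,"dp":[25.5,3.4,-17.1],"dr":[0,78.7,0]},{"fingers":8.5,"dp":[25.5,3.4,-17.1],"dr":[0,78.7,0]},{"fingers":8.5,"dp":[25.5,3.4,-17.1],"dr":[0,78.7,0]},{"fingers":8.5,"dp":[25.5,3.4,-17.1],"dr":[0,78.7,0]},{"fingers":8.5,"dp":[25.5,3.4,-17.1],"dr":[0,78.7,0]}]'; python3 go.py 450 -10.5 24 -79.2
```

```text
time: 22.35
ee_pos: [0.4482, -0.0118, 0.1178]
tool_rot: [-0.202, 2.122, -2.122]
wrist_force: [-0.7, 0.0, 0.2]
gripper_width: 0.0852
t 22.35 pos mm [448.2 -11.8 117.8] jaw -79.1 w 85.2 F [-0.7  0.   0.2] q [-0.07  0.57  0.05  2.18 -0.07  0.39 -1.34]
-> [450.0, -10.5, 24.0, -79.2] dp cm [-0.2   9.38 -0.09] dr [ 0.   0.1 -0. ]
```

```bash
python3 -m handwheel '[{"fingers":8.5,"dp":[-0.2,3,-0.1],"dr":[0,0,0]},{"fingers":8.5,"dp":[-0.2,6,-0.1],"dr":[0,0,0]},{"fingers":8.5,"dp":[-0.2,8,-0.1],"dr":[0,0,0]},{"fingers":8.5,"dp":[-0.2,9,-0.1],"dr":[0,0,0]},{"fingers":7.5,"dp":[-0.2,9.3,-0.1],"dr":[0,0,0]},{"fingers":6.6,"dp":[-0.2,9.3,-0.1],"dr":[0,0,0]},{"fingers":6,"dp":[-0.2,9.3,-0.1],"dr":[0,0,0]},{"fingers":5.6,"dp":[-0.2,9.3,-0.1],"dr":[0,0,0]},{"fingers":5.2,"dp":[-0.2,9.3,-0.1],"dr":[0,0,0]},{"fingers":4,"dp":[-0.2,9.3,-0.1],"dr":[0,0,0]},{"fingers":4,"dp":[-0.2,9.3,-0.1],"dr":[0,0,0]},{"fingers":4,"dp":[-0.2,9.3,-0.1],"dr":[0,0,0]},{"fingers":4,"dp":[-0.2,9.3,-0.1],"dr":[0,0,0]},{"fingers":4,"dp":[-0.2,9.3,-0.1],"dr":[0,0,0]}]' 40; python3 go.py 626.7 -231 125 -2.8
```

```text
time: 23.52
ee_pos: [0.4502, -0.0104, 0.025]
tool_rot: [-0.201, 2.122, -2.121]
wrist_force: [1.1, 0.5, 0.5]
gripper_width: 0.0491
t 23.52 pos mm [450.2 -10.4  25. ] jaw -79.2 w 49.1 F [1.1 0.5 0.5] q [-0.21  0.79  0.26  2.22 -0.89  0.24 -0.53]
-> [626.7, -231.0, 125.0, -2.8] dp cm [-13.19  -9.99  24.99] dr [ -0.  -76.4  -0. ]
```

```bash
python3 -m handwheel '[{"fingers":4,"dp":[0,-1.5,0],"dr":[0,0,0]},{"fingers":4,"dp":[0,-4,0],"dr":[0,0,0]},{"fingers":4,"dp":[0,-7,0],"dr":[0,0,0]},{"fingers":4,"dp":[-0.5,-9.3,1],"dr":[0,-3,0]},{"fingers":4,"dp":[-1.5,-10,2.8],"dr":[0,-9,0]},{"fingers":4,"dp":[-2.6,-10,5],"dr":[0,-15,0]},{"fingers":4,"dp":[-3.7,-10,7],"dr":[0,-21,0]},{"fingers":4,"dp":[-4.8,-10,9],"dr":[0,-27,0]},{"fingers":4,"dp":[-5.8,-10,11],"dr":[0,-33,0]},{"fingers":4,"dp":[-6.9,-10,13],"dr":[0,-39,0]},{"fingers":4,"dp":[-7.9,-10,15],"dr":[0,-45,0]},{"fingers":4,"dp":[-9,-10,17],"dr":[0,-51,0]},{"fingers":4,"dp":[-10,-10,19],"dr":[0,-57,0]},{"fingers":4,"dp":[-11.1,-10,21],"dr":[0,-63,0]},{"fingers":4,"dp":[-12.2,-10,23],"dr":[0,-69,0]},{"fingers":4,"dp":[-12.9,-10,24.4],"dr":[0,-73.5,0]},{"fingers":4,"dp":[-13.2,-10,25],"dr":[0,-76.4,0]},{"fingers":4,"dp":[-13.2,-10,25],"dr":[0,-76.4,0]},{"fingers":4,"dp":[-13.2,-10,25],"dr":[0,-76.4,0]},{"fingers":4,"dp":[-13.2,-10,25],"dr":[0,-76.4,0]}]'; python3 go.py 626.7 -231 32 -2.8;  python3 - <<'E'
from station import arm
import cv2,numpy as np
a=arm.capture("scene")[200:350,140:380];b=arm.capture("top")[140:290,280:520]
cv2.imwrite("pics/g4.png",cv2.resize(np.hstack([a,b])[...,::-1],(800,250),interpolation=cv2.INTER_CUBIC))
E
```

```text
time: 25.18
ee_pos: [0.6259, -0.23, 0.1244]
tool_rot: [-1.186, 1.247, -1.244]
wrist_force: [-0.0, 0.2, -0.9]
gripper_width: 0.0493
t 25.18 pos mm [ 625.9 -230.   124.4] jaw -2.8 w 49.3 F [-0.   0.2 -0.9] q [ 0.19  0.8   0.21  1.57 -0.21  0.8   0.44]
-> [626.7, -231.0, 32.0, -2.8] dp cm [0.1  9.24 0.09] dr [ 0.1  0.  -0.1]
```

View pics/g4.png

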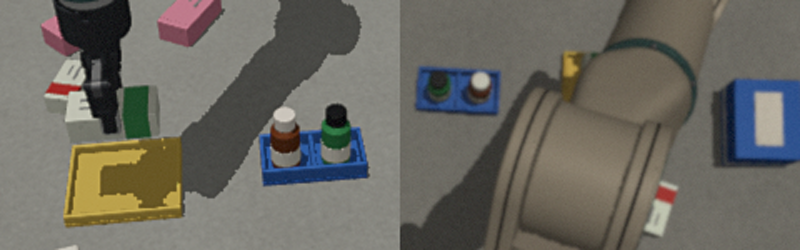

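The carton hangs level with its green band towards +y, and both bottles still stand. Lower it.

```bash
python3 -m handwheel '[{"fingers":4,"dp":[0.1,2,0],"dr":[0,0,0]},{"fingers":4,"dp":[0.1,4.5,0],"dr":[0,0,0]},{"fingers":4,"dp":[0.1,7,0],"dr":[0,0,0]},{"fingers":4,"dp":[0.1,8.3,0],"dr":[0,0,0]},{"fingers":4,"dp":[0.1,8.9,0],"dr":[0,0,0]},{"fingers":4,"dp":[0.1,9.1,0],"dr":[0,0,0]},{"fingers":4,"dp":[0.1,9.2,0],"dr":[0,0,0]},{"fingers":4,"dp":[0.1,9.2,0],"dr":[0,0,0]},{"fingers":4,"dp":[0.1,9.2,0],"dr":[0,0,0]}]'; python3 -m handwheel '[{"fingers":4,"dp":[0,0.1,-0.05],"dr":[0,0,0]},{"fingers":4,"dp":[0,0.2,-0.05],"dr":[0,0,0]},{"fingers":4,"dp":[0,0.2,-0.05],"dr":[0,0,0]},{"fingers":4,"dp":[0,0.2,-0.05],"dr":[0,0,0]}]'
```

```text
time: 26.03
ee_pos: [0.6276, -0.2324, 0.0342]
tool_rot: [-1.185, 1.242, -1.246]
wrist_force: [0.9, -0.3, -1.0]
gripper_width: 0.0494
time: 26.37
ee_pos: [0.6262, -0.2321, 0.031]
tool_rot: [-1.186, 1.244, -1.245]
wrist_force: [0.4, 0.6, -0.9]
gripper_width: 0.0493
```

```bash
python3 -m handwheel '[{"fingers":4,"dp":[0,0.1,0],"dr":[0,0,0]},{"fingers":4,"dp":[0,0.15,0],"dr":[0,0,0]},{"fingers":4,"dp":[0,0.15,0],"dr":[0,0,0]},{"fingers":4,"dp":[0,0.15,0],"dr":[0,0,0]}]'
```

```text
time: 26.7
ee_pos: [0.6264, -0.2321, 0.0301]
tool_rot: [-1.186, 1.244, -1.245]
wrist_force: [-1.2, 1.1, 5.1]
gripper_width: 0.0497
```

```bash
python3 -m handwheel '[{"fingers":5.2,"dp":[0,0,0],"dr":[0,0,0]},{"fingers":5.6,"dp":[0,0,0],"dr":[0,0,0]},{"fingers":6,"dp":[0,0,0],"dr":[0,0,0]},{"fingers":6.2,"dp":[0,0,0],"dr":[0,0,0]},{"fingers":6.2,"dp":[0,0,0],"dr":[0,0,0]},{"fingers":6.2,"dp":[0,-1,0],"dr":[0,0,0]},{"fingers":6.2,"dp":[0,-3,0],"dr":[0,0,0]},{"fingers":6.2,"dp":[0,-6,0],"dr":[0,0,0]},{"fingers":8.5,"dp":[0,-9,0],"dr":[0,0,0]},{"fingers":8.5,"dp":[0,-10,0],"dr":[0,0,0]},{"fingers":8.5,"dp":[0,-10,0],"dr":[0,0,0]}]'; python3 go.py 445.4 -303 115 -108.2
```

```text
time: 27.62
ee_pos: [0.6285, -0.2331, 0.1336]
tool_rot: [-1.183, 1.238, -1.249]
wrist_force: [-0.3, -0.4, 0.1]
gripper_width: 0.0846
t 27.62 pos mm [ 628.5 -233.1  133.6] jaw -2.7 w 84.6 F [-0.3 -0.4  0.1] q [ 0.19  0.79  0.22  1.56 -0.21  0.8   0.44]
-> [445.4, -303.0, 115.0, -108.2] dp cm [  7.85   1.75 -17.96] dr [ -0.4 105.4  -0.3]
```

```bash
python3 -m handwheel '[{"fingers":8.5,"dp":[2.5,0,-6],"dr":[0,35,0]},{"fingers":8.5,"dp":[2.5,0,-6],"dr":[0,35,0]},{"fingers":8.5,"dp":[2.5,0,-6],"dr":[0,35,0]},{"fingers":8.5,"dp":[2.5,0,-6],"dr":[0,35,0]},{"fingers":8.5,"dp":[5,0,-12],"dr":[0,70,0]},{"fingers":8.5,"dp":[5,0,-12],"dr":[0,70,0]},{"fingers":8.5,"dp":[5,0,-12],"dr":[0,70,0]},{"fingers":8.5,"dp":[5,0,-12],"dr":[0,70,0]},{"fingers":8.5,"dp":[7.8,1.7,-18],"dr":[0,105.4,0]},{"fingers":8.5,"dp":[7.8,1.7,-18],"dr":[0,105.4,0]},{"fingers":8.5,"dp":[7.8,1.7,-18],"dr":[0,105.4,0]},{"fingers":8.5,"dp":[7.8,1.7,-18],"dr":[0,105.4,0]},{"fingers":8.5,"dp":[7.8,1.7,-18],"dr":[0,105.4,0]},{"fingers":8.5,"dp":[7.8,1.7,-18],"dr":[0,105.4,0]},{"fingers":8.5,"dp":[7.8,1.7,-18],"dr":[0,105.4,0]},{"fingers":8.5,"dp":[7.8,1.7,-18],"dr":[0,105.4,0]},{"fingers":8.5,"dp":[7.8,1.7,-18],"dr":[0,105.4,0]},{"fingers":8.5,"dp":[7.8,1.7,-18],"dr":[0,105.4,0]},{"fingers":8.5,"dp":[7.8,1.7,-18],"dr":[0,105.4,0]}]'; python3 go.py 445.4 -303 22 -108.2
cat > chk.py <<'E'
import sys
from refine import *
d=np.radians; V=dict(large_carton=(.6264,-.2321,0,d(87.2)),small_carton=(.4454,-.303,0,d(-18.2)),syringe=(.6217,.2421,.005,d(-90.4)),carton_tray=(.6267,-.231,0,d(-2.8)))
im={n:arm.capture(n) for n in C}; vis={n:im[n].copy() for n in C}
for k in sys.argv[2:]:
    x,f=refine(k,V[k],im,True,vis); print(k,np.round(x[:3]*1000,1),round(np.degrees(x[3]),1),round(f,3))
cv2.imwrite(sys.argv[1],cv2.resize(np.hstack([vis["scene"][200:350,140:380],vis["top"][140:290,320:560]])[...,::-1],(800,250),interpolation=cv2.INTER_CUBIC))
E
python3 chk.py pics/g5.png large_carton
```

```text
time: 29.2
ee_pos: [0.4425, -0.3012, 0.1121]
tool_rot: [-0.326, -2.051, 2.051]
wrist_force: [-0.5, 0.0, 0.6]
gripper_width: 0.0849
t 29.2 pos mm [ 442.5 -301.2  112.1] jaw -108.1 w 84.9 F [-0.5  0.   0.6] q [ 0.14  0.76  0.65  1.97 -0.74  0.67 -0.62]
-> [445.4, -303.0, 22.0, -108.2] dp cm [-0.34  9.01  0.08] dr [0.  0.1 0. ]
large_carton [ 626.6 -232.     6.3] 88.4 0.179
```

View pics/g5.png

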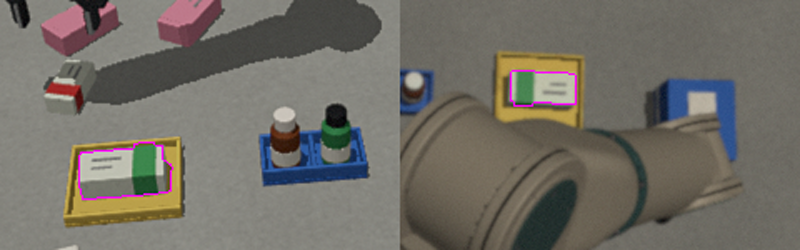

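The large carton lies flat in the tray at (626.5, -232), z about 5-6 mm. Grip the small carton.

```bash
python3 -m handwheel '[{"fingers":8.5,"dp":[-0.3,3,0.1],"dr":[0,0,0]},{"fingers":8.5,"dp":[-0.3,6,0.1],"dr":[0,0,0]},{"fingers":8.5,"dp":[-0.3,8,0.1],"dr":[0,0,0]},{"fingers":8.5,"dp":[-0.3,8.8,0.1],"dr":[0,0,0]},{"fingers":7.5,"dp":[-0.3,9,0.1],"dr":[0,0,0]},{"fingers":6.2,"dp":[-0.3,9,0.1],"dr":[0,0,0]},{"fingers":5.4,"dp":[-0.3,9,0.1],"dr":[0,0,0]},{"fingers":4.8,"dp":[-0.3,9,0.1],"dr":[0,0,0]},{"fingers":4.3,"dp":[-0.3,9,0.1],"dr":[0,0,0]},{"fingers":3,"dp":[-0.3,9,0.1],"dr":[0,0,0]},{"fingers":3,"dp":[-0.3,9,0.1],"dr":[0,0,0]},{"fingers":3,"dp":[-0.3,9,0.1],"dr":[0,0,0]},{"fingers":3,"dp":[-0.3,9,0.1],"dr":[0,0,0]},{"fingers":3,"dp":[-0.3,9,0.1],"dr":[0,0,0]}]' 40; python3 go.py 626.5 -232 150 -2.7
```

```text
time: 30.47
ee_pos: [0.4458, -0.3036, 0.0235]
tool_rot: [-0.329, -2.051, 2.052]
wrist_force: [-0.8, 1.0, 6.6]
gripper_width: 0.0393
t 30.47 pos mm [ 445.8 -303.6   23.5] jaw -108.1 w 39.3 F [-0.8  1.   6.6] q [ 0.23  0.89  0.5   1.99 -0.89  0.5  -0.5 ]
-> [626.5, -232.0, 150.0, -2.7] dp cm [-14.97 -12.62 -12.42] dr [-1.000e-01 -1.054e+02 -1.000e-01]
```

```bash
python3 -m handwheel '[{"fingers":3,"dp":[0,-1.5,0],"dr":[0,0,0]},{"fingers":3,"dp":[0,-4.5,0],"dr":[0,0,0]},{"fingers":3,"dp":[0,-8,0],"dr":[0,0,0]},{"fingers":3,"dp":[-0.5,-11,-0.4],"dr":[0,-4,0]},{"fingers":3,"dp":[-1.4,-12.6,-1.2],"dr":[0,-10,0]},{"fingers":3,"dp":[-2.3,-12.6,-1.9],"dr":[0,-16.5,0]},{"fingers":3,"dp":[-3.3,-12.6,-2.7],"dr":[0,-23,0]},{"fingers":3,"dp":[-4.2,-12.6,-3.5],"dr":[0,-29.5,0]},{"fingers":3,"dp":[-5.1,-12.6,-4.2],"dr":[0,-36,0]},{"fingers":3,"dp":[-6,-12.6,-5],"dr":[0,-42.5,0]},{"fingers":3,"dp":[-7,-12.6,-5.8],"dr":[0,-49,0]},{"fingers":3,"dp":[-7.9,-12.6,-6.5],"dr":[0,-55.5,0]},{"fingers":3,"dp":[-8.8,-12.6,-7.3],"dr":[0,-62,0]},{"fingers":3,"dp":[-9.7,-12.6,-8.1],"dr":[0,-68.5,0]},{"fingers":3,"dp":[-10.7,-12.6,-8.8],"dr":[0,-75,0]},{"fingers":3,"dp":[-11.6,-12.6,-9.6],"dr":[0,-81.5,0]},{"fingers":3,"dp":[-12.5,-12.6,-10.4],"dr":[0,-88,0]},{"fingers":3,"dp":[-13.4,-12.6,-11.1],"dr":[0,-94.5,0]},{"fingers":3,"dp":[-14.4,-12.6,-12],"dr":[0,-101,0]},{"fingers":3,"dp":[-15,-12.6,-12.4],"dr":[0,-105.4,0]}]'; python3 -m handwheel '[{"fingers":3,"dp":[0,0,0],"dr":[0,0,0]},{"fingers":3,"dp":[0,0,0],"dr":[0,0,0]},{"fingers":3,"dp":[0,0,0],"dr":[0,0,0]}]';  python3 go.py 626.5 -232 66 -2.4
```

```text
time: 32.13
ee_pos: [0.6276, -0.2308, 0.1485]
tool_rot: [-1.188, 1.239, -1.24]
wrist_force: [0.5, 0.3, -0.6]
gripper_width: 0.039
time: 32.38
ee_pos: [0.6253, -0.2327, 0.1483]
tool_rot: [-1.186, 1.247, -1.246]
wrist_force: [-0.7, -0.4, -0.7]
gripper_width: 0.0394
t 32.38 pos mm [ 625.3 -232.7  148.3] jaw -2.9 w 39.4 F [-0.7 -0.4 -0.7] q [ 0.18  0.77  0.23  1.56 -0.22  0.84  0.45]
-> [626.5, -232.0, 66.0, -2.4] dp cm [-0.08  8.23  0.13] dr [ 0.1 -0.5  0. ]
```

```bash
python3 -m handwheel '[{"fingers":3,"dp":[0,2,0.1],"dr":[0,0,0]},{"fingers":3,"dp":[-0.1,4.5,0.1],"dr":[0,0,0]},{"fingers":3,"dp":[-0.1,6.5,0.1],"dr":[0,0,0]},{"fingers":3,"dp":[-0.1,7.5,0.1],"dr":[0,0,0]},{"fingers":3,"dp":[-0.1,8,0.1],"dr":[0,0,0]},{"fingers":3,"dp":[-0.1,8.2,0.1],"dr":[0,0,0]},{"fingers":3,"dp":[-0.1,8.2,0.1],"dr":[0,0,0]},{"fingers":3,"dp":[-0.1,8.2,0.1],"dr":[0,0,0]}]'; python3 go.py 626.5 -232 64 -2.7; python3 -m handwheel '[{"fingers":3,"dp":[0,0.1,0],"dr":[0,0,0]},{"fingers":3,"dp":[0,0.2,0],"dr":[0,0,0]},{"fingers":3,"dp":[0,0.2,0],"dr":[0,0,0]},{"fingers":3,"dp":[0,0.2,0],"dr":[0,0,0]}]'
```

```text
time: 33.05
ee_pos: [0.6281, -0.2317, 0.0675]
tool_rot: [-1.185, 1.243, -1.246]
wrist_force: [0.3, -0.1, 0.5]
gripper_width: 0.0391
t 33.05 pos mm [ 628.1 -231.7   67.5] jaw -2.8 w 39.1 F [ 0.3 -0.1  0.5] q [ 0.2   0.88  0.2   1.59 -0.24  0.7   0.47]
-> [626.5, -232.0, 64.0, -2.7] dp cm [ 0.04  0.35 -0.15] dr [-0.1 -0.1  0. ]
time: 33.38
ee_pos: [0.6275, -0.2311, 0.0647]
tool_rot: [-1.186, 1.244, -1.245]
wrist_force: [0.9, -0.3, -1.5]
gripper_width: 0.0391
```

```bash
python3 -m handwheel '[{"fingers":3,"dp":[0.1,0.1,-0.1],"dr":[0,0,0]},{"fingers":3,"dp":[0.1,0.2,-0.1],"dr":[0,0,0]},{"fingers":3,"dp":[0.1,0.2,-0.1],"dr":[0,0,0]},{"fingers":3,"dp":[0.1,0.2,-0.1],"dr":[0,0,0]}]'
```

```text
time: 33.72
ee_pos: [0.6262, -0.2324, 0.0626]
tool_rot: [-1.186, 1.244, -1.245]
wrist_force: [-1.3, -0.3, 2.8]
gripper_width: 0.0389
```

Contact at the height I expected. Release slowly and back off.

```bash
python3 -m handwheel '[{"fingers":4.1,"dp":[0,0,0],"dr":[0,0,0]},{"fingers":4.4,"dp":[0,0,0],"dr":[0,0,0]},{"fingers":4.8,"dp":[0,0,0],"dr":[0,0,0]},{"fingers":5.4,"dp":[0,0,0],"dr":[0,0,0]},{"fingers":6,"dp":[0,0,0],"dr":[0,0,0]},{"fingers":6,"dp":[0,-0.5,0],"dr":[0,0,0]},{"fingers":6,"dp":[0,-2,0],"dr":[0,0,0]},{"fingers":6,"dp":[0,-5,0],"dr":[0,0,0]},{"fingers":6,"dp":[0,-9,0],"dr":[0,0,0]},{"fingers":6,"dp":[0,-12,0],"dr":[0,0,0]},{"fingers":6,"dp":[0,-12,0],"dr":[0,0,0]}]'; python3 go.py 445 -150 200 -2.7
```

```text
time: 34.63
ee_pos: [0.6303, -0.2341, 0.19]
tool_rot: [-1.18, 1.233, -1.254]
wrist_force: [1.0, -0.4, 0.5]
gripper_width: 0.0601
t 34.63 pos mm [ 630.3 -234.1  190. ] jaw -2.8 w 60.1 F [ 1.  -0.4  0.5] q [ 0.17  0.72  0.25  1.52 -0.21  0.91  0.44]
-> [445.0, -150.0, 200.0, -2.7] dp cm [ -7.51  -1.26 -18.9 ] dr [-0.7 -0.1  0.2]
```

```bash
python3 -m handwheel '[{"fingers":6,"dp":[-4,-1,-10],"dr":[0,0,0]},{"fingers":6,"dp":[-4,-1,-10],"dr":[0,0,0]},{"fingers":6,"dp":[-7.5,-1.2,-18.9],"dr":[0,0,0]},{"fingers":6,"dp":[-7.5,-1.2,-18.9],"dr":[0,0,0]},{"fingers":6,"dp":[-7.5,-1.2,-18.9],"dr":[0,0,0]},{"fingers":6,"dp":[-7.5,-1.2,-18.9],"dr":[0,0,0]},{"fingers":6,"dp":[-7.5,-1.2,-18.9],"dr":[0,0,0]},{"fingers":6,"dp":[-7.5,-1.2,-18.9],"dr":[0,0,0]},{"fingers":6,"dp":[-7.5,-1.2,-18.9],"dr":[0,0,0]}]'; python3 - <<'E'
from refine import *
im={n:arm.capture(n) for n in C}; d=np.radians
M["top_"]=box(.08,.04,.067,.039); M["stack"]=np.vstack([box(.1,.05,.034),box(.08,.04,.062)])
for k,v in dict(stack=(.6265,-.232,0,d(87.3)),syringe=(.6217,.2421,0,d(-90.4)),glove_box=(.5706,-.4615,0,d(-1.1)),gel_bottle=(.574,.4522,0,0)).items():
    x,f=refine(k,v,im,True); print(k,np.round(x[:3]*1000,1),round(np.degrees(x[3]),1),round(f,3))
for n in C:  # overlay of the intended box edges
    for k,v,col in (("large_carton",(.6265,-.232,.005,87.3),(255,0,255)),("small_carton",(.6265,-.232,.039,87.3),(0,255,255))):
        P=M[k]@R.from_euler("z",v[3],degrees=True).as_matrix().T+v[:3]
        im[n+k]=cv2.convexHull(proj(n,P).astype(np.float32))
a=[]
for n,(r,c) in dict(scene=(270,150),top=(165,360)).items():
    z=cv2.resize(im[n][r:r+80,c:c+100],None,fx=4,fy=4,interpolation=cv2.INTER_CUBIC)
    cv2.polylines(z,[((im[n+"small_carton"]-[c,r]+.5)*4).round().astype(np.int32)],True,(0,255,255),1); a.append(z)
    if n=="scene": s=im[n][190:350,140:560]
    else: t=im[n][150:310,100:520]
cv2.imwrite("pics/end1.png",np.hstack(a)[...,::-1]); cv2.imwrite("pics/end2.png",cv2.resize(np.vstack([s,t]),(780,594),interpolation=cv2.INTER_CUBIC)[...,::-1])
E
```

```text
time: 35.38
ee_pos: [0.4429, -0.1488, 0.1947]
tool_rot: [-1.185, 1.242, -1.246]
wrist_force: [0.2, -0.4, 0.5]
gripper_width: 0.06
stack [ 626.2 -232.3    5.2] 88.2 0.145
syringe [621.6 241.    5.2] -88.8 0.236
glove_box [ 571.  -460.9   -1.1] -0.8 0.127
gel_bottle [575.4 454.3  -3.1] 8.1 0.27
```

View pics/end1.png

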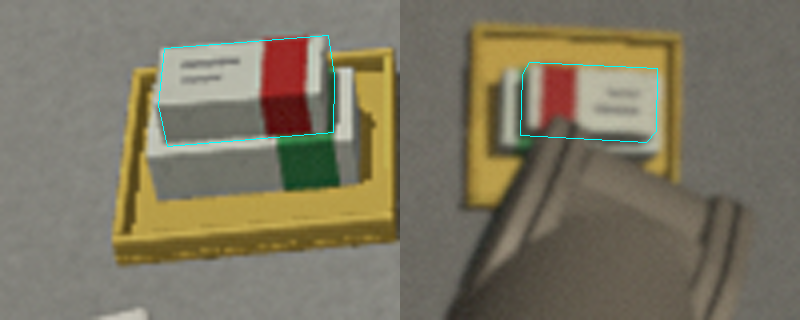

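View pics/end2.png

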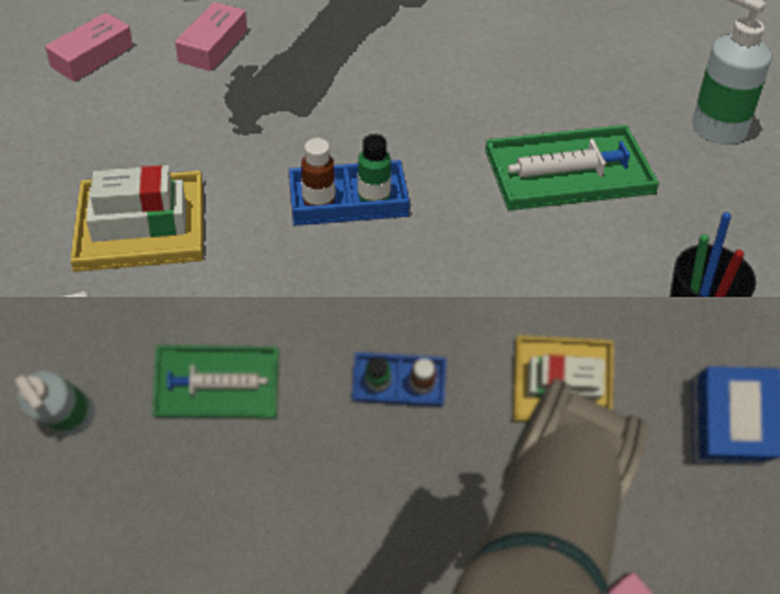

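All in place. The arm hides part of the stack in the top view, so I'll move it aside and check the centring with both outlines drawn.

```bash
python3 -m handwheel '[{"fingers":6,"dp":[-16,-2,0],"dr":[0,0,0]},{"fingers":6,"dp":[-16,-2,0],"dr":[0,0,0]},{"fingers":6,"dp":[-16,-2,0],"dr":[0,0,0]},{"fingers":6,"dp":[-16,-2,0],"dr":[0,0,0]},{"fingers":6,"dp":[-16,-2,0],"dr":[0,0,0]},{"fingers":6,"dp":[-16,-2,0],"dr":[0,0,0]},{"fingers":6,"dp":[-16,-2,0],"dr":[0,0,0]}]'; python3 - <<'E'
from fit import *
a=[]
for n,(r,c) in dict(scene=(270,150),top=(165,360)).items():
    im=arm.capture(n); z=cv2.resize(im[r:r+80,c:c+100],None,fx=4,fy=4,interpolation=cv2.INTER_CUBIC)
    for k,h,col in (("large_carton",.005,(255,0,255)),("small_carton",.039,(0,255,255))):
        P=M[k]@R.from_euler("z",87.5,degrees=True).as_matrix().T+[.6265,-.232,h]
        cv2.polylines(z,[((cv2.convexHull(proj(n,P).astype(np.float32))-[c,r]+.5)*4).round().astype(np.int32)],True,col,1)
    a.append(z)
cv2.imwrite("pics/end3.png",np.hstack(a)[...,::-1])
E
```

```text
time: 36.07
ee_pos: [0.4493, 0.0111, 0.2142]
tool_rot: [-1.187, 1.244, -1.245]
wrist_force: [-0.2, -0.7, 0.2]
gripper_width: 0.0603
```

View pics/end3.png

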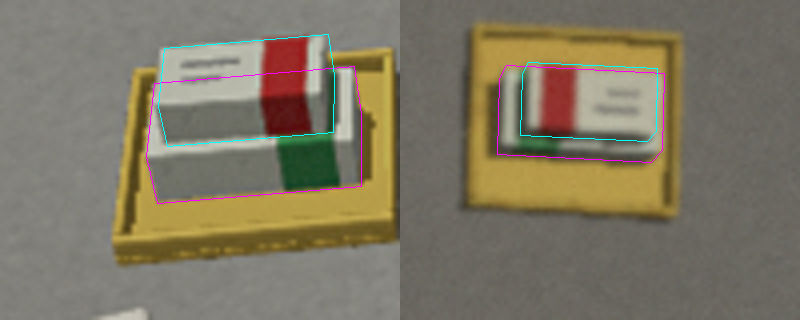

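The stack is centred to about 1-3 mm, with both cartons lying the same way. The arm is clear and touching nothing.

```bash
python3 -c "
from station import arm
print(arm.hand_in(), arm.get_obs()['time'])"
```

```text
the job is handed in; nothing more can be done
the job is handed in; nothing more can be done
```

The job is done and handed in at about 36 s on the robot's clock. I went in this order: amber bottle, green bottle, syringe, large carton, small carton.

Last checks in both camera views:
- **Bottles:** both stand upright, one in each bay of the blue rack.
- **Syringe:** it lies flat in the green tray, underside measured at about 5 mm (the tray floor), lengthwise along the tray.
- **Cartons:** the large one lies flat on the yellow tray floor. The small one lies flat on top, with both bands at the same end. The small one is centred to within about 1 mm in the scene view and 3 mm in the top view; I did not correct that difference.
- **Bystanders:** the glove box measures as unmoved (about 1 mm). The gel bottle reads 2–3 mm off its first measurement, which is within my measuring error, and the arm never went near it. I never reached for the pink look-alikes.

The wrist-force readings stayed below 9 N, and the arm was clear and touching nothing at hand-in. No check failed.

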